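# Close and lock the drive cover of a pottery wheel

## Robot

A 7-joint arm with a two-finger parallel gripper is mounted at the origin on the work surface. World frame = base frame: x ahead of the robot, y to its left, z up, the work surface at z = 0. Lengths are in m, angles in degrees, forces in N, time in s.
With the tool pointing down it reaches from about 0.425 to 0.875 m from the base axis. Payload 4.7 kg.
Tool frame: the origin (TCP) lies on the mounting face of the last link; the fingertips stand 182 mm ahead of it and the grasp point (between the pads) lies 164 mm ahead of it; z points along the fingers, x is the direction in which the jaws open and shut, and the axes are right-handed (so a half turn about z gives the same grasp; the last joint's range is limited). The gripper opens to 87 mm and grips with 3 to 60 N. Pads are 19 mm wide; open, the fingers measure 117 mm over their backs; the gripper's body (75 mm by 190 mm) begins 51 mm behind the grasp point.
Start: joints at [71.625, 18.392, -4.016, 83.108, 1.295, 78.541, -3.26], TCP at [0.214, -0.614, 0.405] pointing down, gripper open.
Joint ranges: [-163.93, 163.93], [-17.29, 119.83], [-79.2, 71.16], [3.27, 140.29], [-89.18, 269.18], [5.43, 117.66], [-154.24, 154.24]. Speed limits (degrees/s): [147.25, 147.25, 180, 180, 180, 180, 180].

## Interface

Orientations are given as [roll, pitch, yaw] about the fixed x, y, z axes, in that order (R = Rz(yaw) Ry(pitch) Rx(roll)).
In Python, from cell import status, cams, env, outline_of, landmark_of gives the robot as it stands. The module is installed in compiled form; this text tells all that it offers.
- The arm moves only by the tool jog_arm, never from a script. Its argument "rows" is a list of rows, each a list of 7 numbers: the closure, from 0 (fully open) to 1 (shut), then the shift along the tool's x, y, z in m, then the turn, a rotation vector about the tool's x, y, z in degrees. A call has 1 to 12 rows; each row shifts and turns the commanded pose from where the row before left it, along the tool's axes as they then stand; what a row does not reach is not made up. A row lasts 1/12 s, in which the tool goes at most 41.7 mm and 7.16 degrees, less where a joint would pass 70% of its speed; a pose out of reach is approached as far as the arm can. A call with a gripper value outside its range is refused whole. The fingers move at their own pace and stop on an object; "grip_force" is the grip in N (left out, the last holds). Time passes only in rows, so rows that do not move let the fingers close. It gives the time, the measured TCP pose, the force and the opening at its end, in the units of the state.
- status.get_obs(): the state, without advancing time (a new reading comes with each control period).
- cams.read_camera(name): name is "scene" or "top" or "wrist"; returns (picture, depth): 480x640x3 uint8, red, green, blue; 480x640 float32, m along the optical axis (not along the pixel's ray), 0 where there is no reading.
- cams.camera_params(name): a dict with "vfov" (degrees; the focal length in pixels is half the picture's height over the tangent of half this angle, whatever the lens; pixels are square), "cx", "cy" (the principal point, pixels), "eye" and "attitude" of the camera in the world. Camera axes: x right, y up, looking along -z (the intrinsics and any distortion apply to the point x, -y, -z); pixel columns grow to the right and rows downward; lengths in m; the calibration is good to about 2 mm. A picture is of the moment at which its call begins: read the wrist's pose just before it. camera_params takes no time and is no camera call; for the wrist camera it gives the pose at the moment of the call.
- env.sign_off(): hands the job in, once; it reports no verdict.
Trained networks look in the newest picture that a camera, given by its name, has taken for a name from the list of things; names that differ only in an ending like _2 or _b are one class to them, and where a whole thing is asked for, a point or a joint stands for the part that bears it (a point fixed in the world has none). Each returns a list of dicts, best first, with "conf" (0 to 1); they miss things now and then, are a little off and sometimes report something else, mostly with a low value. They report only what shows in the picture. A call takes as long as a camera call.
- outline_of(camera, name): "pixels" (480x640 bool, what is visible of it) and "box" ([left, top, right, bottom] in pixels, round what is visible of it).
- landmark_of(camera, name): "position" ([row, column] in pixels: a listed point, or the origin of a listed thing).
The state is a dict: "time_s": time; "qpos": joint angles; "joint_velocities": joint speeds; "effort": joint torques, N m; "tool_pos": TCP position; "tool_rot": TCP orientation; "force": force on the tool from outside, world axes, zero at the start; "wrist_torque": the same for the moment, N m; "grip_width": finger opening in m.
Only numpy, scipy, OpenCV 4.12 (cv2) and the standard library are available. Lean on these libraries where they do the work, as an engineer would, in place of code of your own. Each camera call takes 0.05 s, during which the arm holds its last target. There are 200 camera calls.

## Task

The grey drive cover on top of the tabletop pottery wheel stands ajar: push it fully shut from above with your fingertips, then set a fingertip in the slot of the round quarter-turn fastener on it and turn the fastener clockwise (seen from above) to its stop, so that its yellow pointer faces the green dot and the cover is locked. Only push and turn: do not lift or open the cover further and do not turn the fastener before the cover is down. Leave the bowl on the wheel and the other things on the bench where they are, and finish with the hand clear.

Things in the scene. Friction and masses are not known exactly. Their poses are not given: they have to be found in the camera images.
- wheel: tabletop pottery wheel, white housing 250 mm (its x) by 440 mm (its y), top face 110 mm above the bench, fixed. Origin: centre of its underside; x points to its back, away from the robot, y to its left, z up. On its left half (+y) the aluminium wheel head, 180 mm across, centred at (0, 105) mm, top 142 mm above the bench; on its right half the drive opening under the cover.
- cover_hinge (a point): middle of the cover's hinge line, at (105, -110, 110) mm of the wheel; the line runs along the wheel's y. The cover is a grey plate reaching 215 mm from this line towards the front (-x, the robot), 200 mm wide, 10 mm thick; shut, its top is 120 mm above the bench.
- cover (a joint): hinge angle of the cover, rad: 0 = shut flat on the housing (its stop), positive = front edge (towards the robot) raised; it begins between 0.15 and 0.3. A stiff hinge keeps it where it is left; 1 to 3 N pressed down at its front edge moves it.
- cover_press (a point): point on the cover's top face at the middle of its front lip, 197 mm from the hinge line (18 mm from the front edge), where the green dot is painted; it moves with the cover. With the cover shut it lies at (-92, -110, 120) mm of the wheel.
- fastener (a joint): angle of the fastener, rad: grows clockwise seen from above, 0 = unlocked (slot along the wheel's y, pointer at -y, red dot), stop at 1.571 = locked (slot along the wheel's x, pointer at -x, green dot). Begins between 0 and 0.3; about 0.1 N m of friction (3 N at slot_end), stays where left. Turned with the cover shut, its tongue hooks under a ledge in the housing and locks it; turned before, it blocks shutting.
- slot_center (a point): centre of the fastener, on its slot's floor; with the cover shut at (-20, -110, 124) mm of the wheel. The fastener is a black disc 104 mm across, standing 24 mm above the cover, cut right across its middle by a straight slot 38 mm wide and 20 mm deep with a yellow floor, open at the top and both ends. A small yellow pointer sticks out at one end of the slot.
- slot_end (a point): point on the slot's floor, midway between its walls, 32 mm from the fastener's centre on the pointer's side: a good place for the fingertip; it turns with the fastener.
- bowl: terracotta bowl, 116 mm across, 55 mm high, standing on the wheel head; origin under its centre; loose, to be left alone
- slip_mug: blue mug, 76 mm across, 85 mm high; origin under its centre; loose, to be left alone
- brush: wooden-handled brush, 200 mm, lying flat along its x axis; loose, to be left alone
- spatula: dark-handled spatula, 200 mm, lying flat along its x axis; loose, to be left alone
- loop_tool: blue-handled clay tool, 180 mm long, 12 mm thick, lying flat along its x axis; loose, to be left alone
- rib: flat wooden rib, 100 x 55 x 8 mm, lying flat; origin under its centre; loose, to be left alone
- wood_block: dark wooden block, 90 x 200 x 60 mm; origin under its centre; loose, to be left alone

How it is judged:
By the outcome, as a careful person would: the job done as asked, in the order asked, and still so for the second after the job is handed in, with the robot touching nothing.
It also fails if it takes over 48 s, if anything falls off the work surface, if the arm or the gripper's body presses on something with over 40 N, if the wrist force passes 120 N, or if a joint passes its speed limit or range.

## Working session

There is one attempt and no reset: what is moved stays moved. The work goes in short steps, Python scripts to look and compute and a tool call to move; the robot and the scene stay as the last step left them, time stands still between calls to the robot, and variables do not carry over. Pictures are saved under pics/ and viewed, about 8 in all and at most 12, crops included, and the job is handed in when it is done.

Besides the shell and the picture viewer there is one more tool, called after "Request:" by a JSON object that holds its "fn" and its "kwargs". jog_arm: Moves the arm, as the interface text tells. Its arguments: {"type":"object","properties":{"rows":{"type":"array"},"grip_force":{"type":"number"}},"required":["rows"]}

```bash
mkdir -p pics; cat > h.py <<'E'
import numpy as np, cv2
from cell import status, cams, env, outline_of, landmark_of
from scipy.spatial.transform import Rotation as R
np.set_printoptions(precision=4,suppress=True)
def ray(name,rc,p=None):
    p=p or cams.camera_params(name); f=240/np.tan(np.radians(p['vfov'])/2)
    d=np.array([(rc[1]-p['cx'])/f,-(rc[0]-p['cy'])/f,-1.0])
    return p,d
def world(name,rc,depth,p):
    p,d=ray(name,rc,p); A=att(p)
    return np.array(p['eye'])+A@(d*depth)
def att(p):
    a=np.array(p['attitude'],float)
    if a.shape==(3,3): return a
    if a.shape==(3,): return R.from_euler('xyz',a,degrees=True).as_matrix()
    return R.from_quat(a).as_matrix()
E
python3 - <<'E'
from h import *
print(status.get_obs())
for n in ['scene','top','wrist']:
    p=cams.camera_params(n); print(n,p)
    im,d=cams.read_camera(n); cv2.imwrite(f'pics/{n}0.png',im[:,:,::-1]); np.save(f'{n}0.npy',d)
    if n!='wrist':
      for t in ['wheel','cover_hinge','cover_press','slot_center','slot_end','bowl']:
        r=landmark_of(n,t)
        for q in r[:1]:
            i,j=map(int,np.round(q['position'])); dd=d[min(max(i,0),479),min(max(j,0),639)]
            print(t,q['conf'],q['position'],dd,world(n,q['position'],dd,p))
E
```

```text
{'time_s': 0.0, 'qpos': array([71.6264, 18.4392, -4.0161, 83.1749,  1.296 , 78.5425, -3.2603]), 'joint_velocities': array([-0.0326,  0.0433,  0.0333, -0.0681, -0.1399, -0.0073,  0.0382]), 'effort': array([  0.0001, -49.1288,  -0.4035, -31.2533,  -0.0638,   0.0437,
         0.0002]), 'tool_pos': array([ 0.2135, -0.6137,  0.4037]), 'tool_rot': array([179.9934,   0.1113, -70.8162]), 'force': array([-0.2866, -0.9529, -0.4173]), 'wrist_torque': array([-0.0296, -0.0218, -0.0455]), 'grip_width': 0.08703206727766567}
scene {'vfov': 44.71548034792119, 'cx': 311.362989241146, 'cy': 240.90902303718607, 'eye': array([ 1.4258, -0.5984,  1.1817]), 'attitude': array([44.3463, -0.8327, 55.7487])}
wheel 0.88 [279.6, 321.0] 1.3843032 [ 0.7017 -0.0592  0.128 ]
cover_hinge 0.71 [302.8, 320.5] 1.360483 [ 0.7458 -0.0908  0.1083]
slot_end 0.84 [264.7, 275.9] 1.3855605 [ 0.6197 -0.1333  0.1502]
bowl 0.7 [224.7, 356.5] 1.4118409 [0.6564 0.0749 0.2011]
top {'vfov': 50.023009136403054, 'cx': 325.2961189735291, 'cy': 239.5382752527951, 'eye': array([0.4723, 0.0091, 1.4609]), 'attitude': array([  4.5615,   1.7118, -90.644 ])}
cover_hinge 0.86 [181.4, 380.6] 1.3553271 [ 0.7316 -0.0994  0.1183]
cover_press 0.79 [252.7, 388.4] 1.3001593 [ 0.5412 -0.1123  0.158 ]
slot_center 0.68 [224.8, 386.0] 1.310726 [ 0.6127 -0.1081  0.1532]
slot_end 0.67 [220.5, 401.1] 1.31891 [ 0.6241 -0.1477  0.1448]
bowl 0.98 [226.9, 298.2] 1.3236423 [0.6112 0.1166 0.1467]
wrist {'vfov': 65.28975787274229, 'cx': 321.48388676437486, 'cy': 239.3180036803521, 'eye': array([ 0.2879, -0.5884,  0.3857]), 'attitude': array([-16.7869,  -0.0593, -70.8074])}
```

View pics/top0.png

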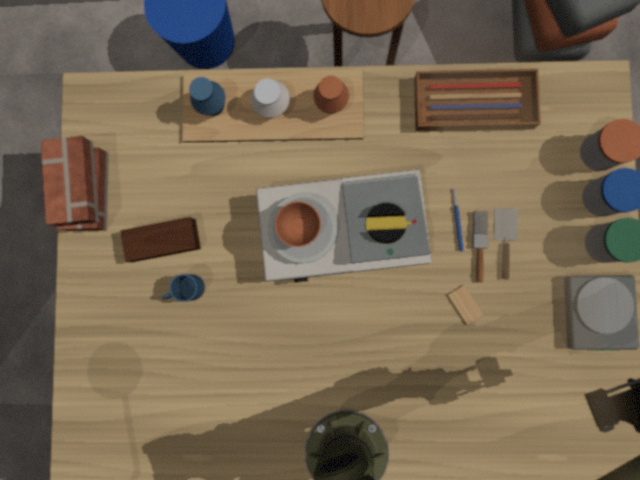

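View pics/scene0.png

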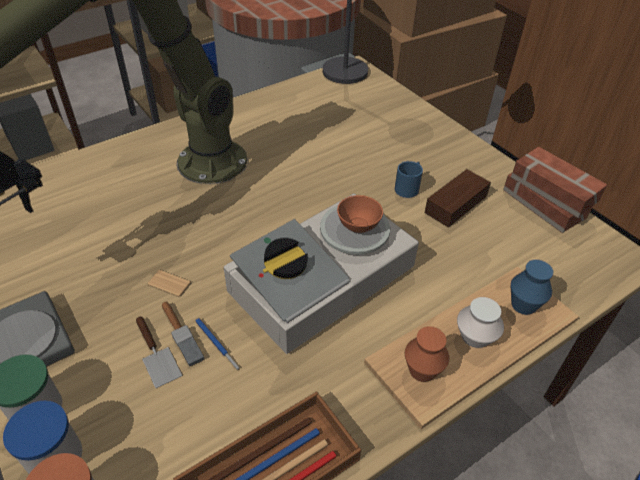

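```bash
cat >> h.py <<'E'
def cloud(name,d,p):
    f=240/np.tan(np.radians(p['vfov'])/2)
    r,c=np.mgrid[0:480,0:640]
    D=np.stack([(c-p['cx'])/f,-(r-p['cy'])/f,-np.ones_like(d)],-1)*d[...,None]
    P=D@att(p).T+np.array(p['eye']); P[d<=0]=np.nan
    return P
E
python3 - <<'E'
from h import *
for n in ['top','scene']:
    d=np.load(n+'0.npy'); p=cams.camera_params(n); P=cloud(n,d,p)
    print(n,'bench z',np.nanmedian(P[...,2][(P[...,0]>.3)&(P[...,0]<.45)&(abs(P[...,1])<.3)]))
    o=outline_of(n,'wheel'); print([ (q['conf'],q['box'],q['pixels'].sum()) for q in o])
    reg=(P[...,0]>.42)&(P[...,0]<.8)&(P[...,1]>-.3)&(P[...,1]<.3)&(P[...,2]>.095)&(P[...,2]<.3)
    m=reg&(P[...,2]>.1)&(P[...,2]<.116)&(P[...,1]>-.05)
    print('top z',np.median(P[m][:,2]))
    for mm,l in((reg,'all'),(m,'plane')):
        print(l,cv2.minAreaRect(P[mm][:,:2].astype(np.float32)))
    oc=outline_of(n,'cover')
    for q in oc[:2]: print('cover',q['conf'],q['box'])
    im=cv2.imread(f'pics/{n}0.png')
    mc=oc[0]['pixels'] if oc else reg
    x=P[mc&reg]; hsv=cv2.cvtColor(im,cv2.COLOR_BGR2HSV)[mc&reg]
    g=(hsv[:,1]<60)&(hsv[:,2]>70)
    x=x[g]; 
    for _ in range(5):
        c=x.mean(0); u,s,v=np.linalg.svd(x-c,full_matrices=False); r=abs((x-c)@v[2]); x=x[r<max(.004,2*r.std())]
    nrm=v[2]*np.sign(v[2][2]); print('cover plane',c,nrm,'tilt',np.degrees(np.arccos(nrm[2])),'dir',np.degrees(np.arctan2(nrm[1],nrm[0])), len(x),cv2.minAreaRect(x[:,:2].astype(np.float32)))
E
```

```text
top bench z -0.0006600309498556722
[(0.68, [256.1, 170.0, 431.2, 283.9], np.int64(13978)), (0.19, [366.3, 200.2, 411.4, 246.2], np.int64(1417))]
top z 0.10925144232675088
all ((0.6200886368751526, 0.002493828535079956), (0.25101086497306824, 0.4414483904838562), 5.6772027015686035)
plane ((0.6117246747016907, 0.08076223731040955), (0.25056540966033936, 0.2832864820957184), 5.5023298263549805)
cover 0.76 [343.3, 171.4, 432.0, 262.1]
cover plane [ 0.6325 -0.1069  0.1408] [0.2004 0.0186 0.9795] tilt 11.611126958030148 dir 5.293763929142217 4023 ((0.631011962890625, -0.10722716897726059), (0.21065083146095276, 0.20013223588466644), 5.565572738647461)
scene bench z 0.0012770920715523548
[(0.97, [226.5, 204.2, 418.8, 353.3], np.int64(16393))]
top z 0.11101221725180066
all ((0.6230001449584961, 0.004471376538276672), (0.2537253797054291, 0.4445701539516449), 5.67185640335083)
plane ((0.6152059435844421, 0.08099978417158127), (0.2533615231513977, 0.288908451795578), 6.192829132080078)
cover 0.97 [229.8, 220.5, 346.1, 320.1]
cover 0.34 [262.9, 240.5, 312.3, 279.8]
cover plane [ 0.6458 -0.1113  0.1402] [0.2    0.0182 0.9796] tilt 11.585463243055056 dir 5.201564486316557 4114 ((0.6334399580955505, -0.1051342710852623), (0.21139517426490784, 0.20316480100154877), 5.703510761260986)
```

Request:
{"fn": "jog_arm", "kwargs": {"rows": [[1,-0.018,-0.0235,0,0,0,0],[1,-0.018,-0.0235,0,0,0,0],[1,-0.018,-0.0235,0,0,0,0],[1,-0.018,-0.0235,0,0,0,0],[1,-0.018,-0.0235,0,0,0,0],[1,-0.018,-0.0235,0,0,0,0],[1,-0.018,-0.0235,0,0,0,0],[1,-0.018,-0.0235,0,0,0,0],[1,-0.018,-0.0235,0,0,0,0],[1,-0.018,-0.0235,0,0,0,0]], "grip_force": 15}}

```text
time_s: 1.78
tool_pos: [0.377, -0.3653, 0.405]
tool_rot: [-180.0, -0.0, -70.8]
force: [0.5, -0.3, -0.6]
grip_width: 0.0281
```

```bash
python3 - <<'E'
from h import *
W=np.array([.622,.0035]); yw=5.65
for n in ['top','scene']:
    im=cv2.imread(f'pics/{n}0.png'); d=np.load(n+'0.npy'); p=cams.camera_params(n); P=cloud(n,d,p)
    h=cv2.cvtColor(im,cv2.COLOR_BGR2HSV)
    m=(h[...,0]>20)&(h[...,0]<35)&(h[...,1]>170)&(h[...,2]>90)&(abs(P[...,0]-.62)<.08)&(abs(P[...,1]+.11)<.09)
    x=P[m]; c=np.median(x,0); r=cv2.minAreaRect(x[:,:2].astype(np.float32)); v=cv2.fitLine(x.astype(np.float32),cv2.DIST_HUBER,0,.01,.01).ravel()
    print(n,m.sum(),c,r,'angle from wheel y',np.degrees(np.arctan2(v[1],v[0])),yw)
    print('sorted y extremes',x[np.argsort(x[:,1])][[0,1,2,-3,-2,-1]])
E
```

```text
top 9 [ 0.6358 -0.1118  0.1457] ((0.6352673172950745, -0.10695670545101166), (0.0013338070129975677, 0.0773402601480484), 2.409802198410034) angle from wheel y 92.18228 5.65
sorted y extremes [[ 0.6363 -0.1456  0.1408]
 [ 0.6358 -0.1348  0.1459]
 [ 0.6363 -0.1275  0.1421]
 [ 0.6339 -0.0784  0.1469]
 [ 0.6333 -0.0755  0.1523]
 [ 0.6343 -0.0683  0.1449]]
scene 6 [ 0.6075 -0.1411  0.1522] ((0.6028647422790527, -0.11822322010993958), (0.01826479099690914, 0.10114462673664093), 9.744962692260742) angle from wheel y 102.340355 5.65
sorted y extremes [[ 0.6202 -0.1666  0.149 ]
 [ 0.6204 -0.1665  0.1527]
 [ 0.5992 -0.151   0.1517]
 [ 0.6038 -0.1312  0.158 ]
 [ 0.6113 -0.1136  0.1544]
 [ 0.5943 -0.0684  0.1479]]
```

Request:
{"fn": "jog_arm", "kwargs": {"rows": [[1,-0.0183,-0.0234,0,0,0,0],[1,-0.0183,-0.0234,0,0,0,0],[1,-0.0183,-0.0234,0,0,0,0],[1,-0.0183,-0.0234,0,0,0,0],[1,-0.0183,-0.0234,0,0,0,0],[1,-0.0183,-0.0234,0,0,0,0],[1,-0.0183,-0.0234,0,0,0,0],[1,-0.0183,-0.0234,0,0,0,0],[1,-0.0183,-0.0234,0,0,0,0],[1,-0.0183,-0.0234,0,0,0,0]]}}

```text
time_s: 2.62
tool_pos: [0.5378, -0.1157, 0.405]
tool_rot: [-180.0, -0.0, -70.8]
force: [1.1, 0.0, -0.0]
grip_width: 0.0006
```

Request:
{"fn": "jog_arm", "kwargs": {"rows": [[1,0,0,0,0,0,-7],[1,0,0,0,0,0,-7],[1,0,0,0,0,0,-7],[1,0,0,0,0,0,-7],[1,0,0,0,0,0,-7],[1,0,0,0,0,0,-7],[1,0,0,0,0,0,-7],[1,0,0,0,0,0,-7],[1,0,0,0,0,0,-7],[1,0,0,0,0,0,-7],[1,0,0,0,0,0,-7],[1,0,0,0,0,0,-7]]}}

```text
time_s: 3.62
tool_pos: [0.5372, -0.117, 0.4049]
tool_rot: [180.0, -0.0, 13.5]
force: [0.3, -0.2, -0.2]
grip_width: 0.0006
```

Request:
{"fn": "jog_arm", "kwargs": {"rows": [[1,0,0,0,0,0,-7],[1,0,0,0,0,0,-7],[1,0,0,0,0,0,-7],[1,0,0,0,0,0,-7],[1,0,0,0,0,0,-7],[1,0,0,0,0,0,-7],[1,0,0,0,0,0,-7],[1,0,0,0,0,0,-7],[1,0,0,0,0,0,-7],[1,0,0,0,0,0,-7],[1,0,0,0,0,0,-7],[1,0,0,0,0,0,-5.4]]}}

```text
time_s: 4.62
tool_pos: [0.5372, -0.117, 0.4048]
tool_rot: [180.0, 0.0, 95.9]
force: [-1.0, -0.3, 0.9]
grip_width: 0.0006
```

```bash
python3 - <<'E'
from h import *
s=status.get_obs(); print(s['qpos'],s['tool_pos'],s['tool_rot'],s['time_s'],s['force'],s['grip_width'])
n='wrist'; p=cams.camera_params(n); im,d=cams.read_camera(n); cv2.imwrite('pics/wrist1.png',im[:,:,::-1]); np.save('wrist1.npy',d)
print(p)
for t in ['cover_press','slot_center','slot_end']:
    for q in landmark_of(n,t)[:1]:
        i,j=map(int,np.round(q['position'])); dd=d[i,j]; print(t,q['conf'],q['position'],dd,world(n,q['position'],dd,p))
E
```

```text
[ 49.0961   9.7706 -43.7901  96.2964   6.9444  76.7015 100.0319] [ 0.5372 -0.117   0.4048] [179.9921   0.0149  95.9113] 4.6167 [-0.9938 -0.2569  0.9221] 0.0005846233981303379
{'vfov': 65.28975787274229, 'cx': 321.48388676437486, 'cy': 239.3180036803521, 'eye': array([ 0.4574, -0.1258,  0.3857]), 'attitude': array([-16.8084,   0.0684,  95.9208])}
cover_press 0.7 [269.2, 322.1] 0.24007039 [ 0.5447 -0.1166  0.1615]
slot_end 0.3 [257.1, 129.0] 0.4065532 [ 0.6144 -0.32    0.0024]
```

View pics/wrist1.png

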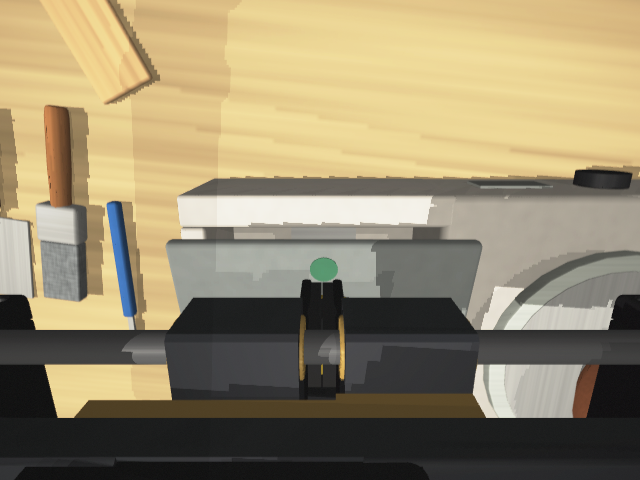

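Request:
{"fn": "jog_arm", "kwargs": {"rows": [[1,0,0,0.012,0,0,0],[1,0,0,0.012,0,0,0],[1,0,0,0.012,0,0,0],[1,0,0,0.012,0,0,0],[1,0,0,0.006,0,0,0],[1,0,0,0.004,0,0,0],[1,0,0,0.004,0,0,0],[1,0,0,0.004,0,0,0]]}}

```text
time_s: 5.48
tool_pos: [0.5374, -0.117, 0.3387]
tool_rot: [180.0, 0.0, 95.6]
force: [-1.0, -0.2, 2.2]
grip_width: 0.0007
```

Request:
{"fn": "jog_arm", "kwargs": {"rows": [[1,0,0,0.004,0,0,0],[1,0,0,0.004,0,0,0],[1,0,0,0.004,0,0,0],[1,0,0,0.004,0,0,0],[1,0,0,0.004,0,0,0],[1,0,0,0.004,0,0,0],[1,0,0,0.004,0,0,0],[1,0,0,0.003,0,0,0]]}}

```text
time_s: 6.15
tool_pos: [0.5371, -0.1171, 0.3072]
tool_rot: [-180.0, -0.0, 95.6]
force: [-0.4, 0.6, 1.7]
grip_width: 0.0004
```

Request:
{"fn": "jog_arm", "kwargs": {"rows": [[1,0,0,0.002,0,0,0],[1,0,0,0.002,0,0,0],[1,0,0,0.001,0,0,0],[1,0,0,0,0,0,0]]}}

```text
time_s: 6.48
tool_pos: [0.5374, -0.1169, 0.3027]
tool_rot: [180.0, 0.0, 95.6]
force: [-0.4, 0.6, 0.6]
grip_width: 0.0003
```

Request:
{"fn": "jog_arm", "kwargs": {"rows": [[1,0,0,0.001,0,0,0],[1,0,0,0.001,0,0,0],[1,0,0,0,0,0,0]]}}

```text
time_s: 6.73
tool_pos: [0.5375, -0.1167, 0.3025]
tool_rot: [180.0, 0.1, 95.6]
force: [-4.5, 1.1, 12.3]
grip_width: 0.0008
```

Request:
{"fn": "jog_arm", "kwargs": {"rows": [[1,0,0,-0.004,0,0,0],[1,0,0,-0.016,0,0,0],[1,0,0,-0.025,0,0,0],[1,0,0,-0.025,0,0,0],[1,0,0,-0.025,0,0,0],[1,0,0.015,-0.015,0,0,0],[1,0,0.025,0,0,0,0],[1,0,0.025,0,0,0,0],[1,0,0.025,0,0,0,0],[1,0,0.025,0,0,0,0],[1,0,0.015,0,0,0,0],[1,0,0,0,0,0,0]]}}

```text
time_s: 7.73
tool_pos: [0.6688, -0.1036, 0.4094]
tool_rot: [179.9, -0.1, 95.7]
force: [-0.2, 0.1, -0.4]
grip_width: 0.0004
```

```bash
cat > look.py <<'E'
from h import *
import sys
k=sys.argv[1]
s=status.get_obs(); print(s['qpos'],s['tool_pos'],s['tool_rot'],s['time_s'],s['force'])
n='wrist'; p=cams.camera_params(n); im,d=cams.read_camera(n); cv2.imwrite(f'pics/wrist{k}.png',im[:,:,::-1])
P=cloud(n,d,p)
for t in ['cover_press','slot_center','slot_end']:
    for q in landmark_of(n,t)[:1]:
        i,j=map(int,np.round(q['position'])); dd=d[i,j]; print(t,q['conf'],q['position'],dd,world(n,q['position'],dd,p))
h=cv2.cvtColor(im,cv2.COLOR_RGB2HSV)
near=(abs(P[...,0]-.612)<.075)&(abs(P[...,1]+.108)<.075)
m=near&(h[...,0]>20)&(h[...,0]<36)&(h[...,1]>140)&(h[...,2]>60)&(P[...,2]>.11)&(P[...,2]<.135)
x=P[m]
if len(x)>20:
    r=cv2.minAreaRect(x[:,:2].astype(np.float32)); print('yellow',len(x),np.median(x,0),r,cv2.boxPoints(r).tolist())
# cover grey plane
m=(P[...,0]>.52)&(P[...,0]<.74)&(P[...,1]<-.02)&(P[...,1]>-.2)&(P[...,2]>.112)&(P[...,2]<.135)&(h[...,1]<60)&(h[...,2]>80)
x=P[m]
if len(x)>50:
    c=x.mean(0); v=np.linalg.svd(x-c,full_matrices=False)[2][2]; v*=np.sign(v[2]); print('cover pts',len(x),c,'normal',v)
E
python3 look.py 2
```

```text
[ 36.5152  27.0168 -42.4647  77.2859  17.8719  82.4298  90.5704] [ 0.6688 -0.1036  0.4094] [179.9448  -0.1457  95.6638] 7.7333 [-0.2297  0.1136 -0.3634]
cover_press 0.91 [46.0, 322.0] 0.24281669 [ 0.5397 -0.1161  0.1215]
slot_center 0.96 [157.5, 320.3] 0.26008952 [ 0.61   -0.1102  0.1248]
slot_end 0.69 [155.3, 275.2] 0.25904602 [ 0.6115 -0.1414  0.1254]
yellow 8270 [ 0.6102 -0.1107  0.1249] ((0.6107792854309082, -0.1141689196228981), (0.03795584663748741, 0.11346948146820068), 1.5409936904907227) [[0.5902824997901917, -0.057965055108070374], [0.593333899974823, -0.1713935136795044], [0.6312760710716248, -0.17037278413772583], [0.6282246708869934, -0.05694432556629181]]
cover pts 49577 [ 0.6099 -0.111   0.1209] normal [-0.0009  0.0004  1.    ]
```

View pics/wrist2.png

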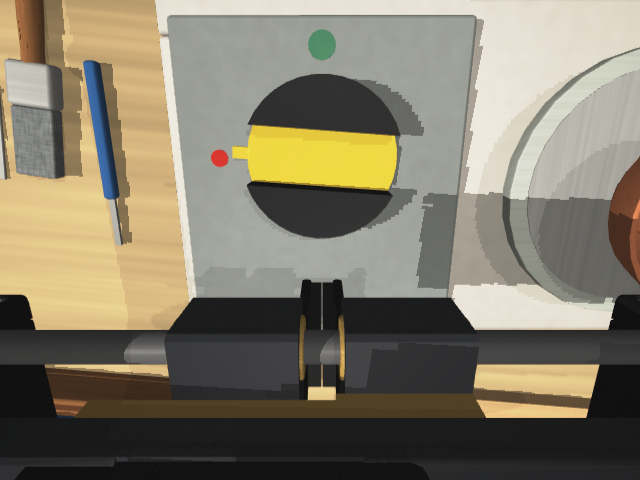

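Request:
{"fn": "jog_arm", "kwargs": {"rows": [[1,-0.008,-0.015,0,0,0,0],[1,-0.008,-0.015,0,0,0,0],[1,-0.008,-0.015,0,0,0,0],[1,-0.008,-0.0155,0,0,0,0],[1,0,0,0.01,0,0,4.1],[1,0,0,0.015,0,0,0],[1,0,0,0.015,0,0,0],[1,0,0,0.015,0,0,0],[1,0,0,0.005,0,0,0],[1,0,0,0,0,0,0],[1,0,0,0,0,0,0]]}}

```text
time_s: 8.85
tool_pos: [0.6092, -0.1422, 0.3514]
tool_rot: [180.0, 0.0, 91.5]
force: [0.4, 0.4, 1.1]
grip_width: 0.0001
```

```bash
python3 look.py 3
```

```text
[ 43.7443  22.187  -41.8396  89.7245  15.2381  73.9045  91.2315] [ 0.6092 -0.1422  0.3514] [179.9797   0.0395  91.4604] 8.85 [0.3531 0.3987 1.0846]
cover_press 0.82 [146.5, 376.2] 0.20498022 [ 0.539  -0.115   0.1213]
slot_center 0.71 [271.1, 379.1] 0.22180445 [ 0.6104 -0.109   0.1254]
slot_end 0.9 [271.7, 322.3] 0.22236276 [ 0.6118 -0.1426  0.125 ]
yellow 7554 [ 0.611  -0.1068  0.1249] ((0.5935783982276917, -0.11417178809642792), (0.1137273982167244, 0.07021842151880264), 89.96833801269531) [[0.5584377646446228, -0.17101606726646423], [0.6286562085151672, -0.171054869890213], [0.6287190318107605, -0.0573275089263916], [0.5585005879402161, -0.05728870630264282]]
cover pts 41908 [ 0.5695 -0.1037  0.1209] normal [-0.0014  0.0003  1.    ]
```

View pics/wrist3.png

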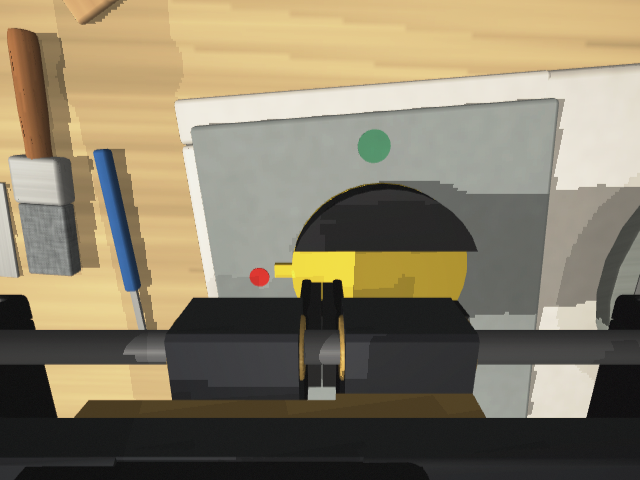

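Request:
{"fn": "jog_arm", "kwargs": {"rows": [[1,0,0.001,0.008,0,0,0],[1,0,0.001,0.008,0,0,0],[1,0,0,0.008,0,0,0],[1,0,0,0.006,0,0,0],[1,0,0,0.006,0,0,0],[1,0,0,0.004,0,0,0],[1,0,0,0,0,0,0]]}}

```text
time_s: 9.63
tool_pos: [0.6111, -0.142, 0.3093]
tool_rot: [-179.9, -0.0, 91.5]
force: [0.7, 1.3, 0.1]
grip_width: 0.0004
```

Request:
{"fn": "jog_arm", "kwargs": {"rows": [[1,0,-0.003,0,0,0,0],[1,0,-0.003,0,0,0,0],[1,0,-0.0015,0,0,0,0],[1,0,-0.0005,0,0,0,0],[1,0,0,0,0,0,0]]}}

```text
time_s: 10.05
tool_pos: [0.6037, -0.1421, 0.3113]
tool_rot: [179.9, 0.0, 91.5]
force: [1.5, -0.2, -0.7]
grip_width: 0.0002
```

Request:
{"fn": "jog_arm", "kwargs": {"rows": [[1,0.001,-0.0028,0,0,0,5],[1,0.001,-0.0028,0,0,0,5],[1,0.001,-0.0028,0,0,0,5],[1,0.001,-0.0028,0,0,0,5],[1,0,0,0,0,0,0]]}}

```text
time_s: 10.47
tool_pos: [0.5928, -0.1374, 0.3113]
tool_rot: [179.9, 0.1, 71.3]
force: [1.0, -1.2, 0.5]
grip_width: 0.0002
```

Request:
{"fn": "jog_arm", "kwargs": {"rows": [[1,0.001,-0.0028,0,0,0,5],[1,0.001,-0.0028,0,0,0,5],[1,0.001,-0.0028,0,0,0,5],[1,0.001,-0.0028,0,0,0,5],[1,0.001,-0.0028,0,0,0,5],[1,0.001,-0.0028,0,0,0,5],[1,0,0,0,0,0,0]]}}

```text
time_s: 11.05
tool_pos: [0.5815, -0.1238, 0.3111]
tool_rot: [179.9, 0.1, 41.5]
force: [0.5, -1.4, 0.5]
grip_width: 0.0003
```

```bash
python3 look.py 4
```

```text
[ 37.973   18.512  -34.0529  97.0489  11.1568  67.8339  42.5505] [ 0.5815 -0.1238  0.3111] [179.9461   0.0617  41.4887] 11.05 [ 0.4664 -1.4415  0.5145]
cover_press 0.58 [227.7, 264.8] 0.17626232 [ 0.5385 -0.1171  0.1217]
slot_center 0.65 [309.8, 387.6] 0.089553475 [ 0.5678 -0.086   0.2111]
yellow 1845 [ 0.6343 -0.0826  0.1249] ((0.5973202586174011, -0.09261959791183472), (0.10448350012302399, 0.061877548694610596), 40.67301940917969) [[0.5375338792800903, -0.1032024621963501], [0.577862024307251, -0.150132954120636], [0.6571066379547119, -0.08203673362731934], [0.6167784929275513, -0.03510624170303345]]
cover pts 58806 [ 0.593  -0.0664  0.1209] normal [-0.0006 -0.0007  1.    ]
```

View pics/wrist4.png

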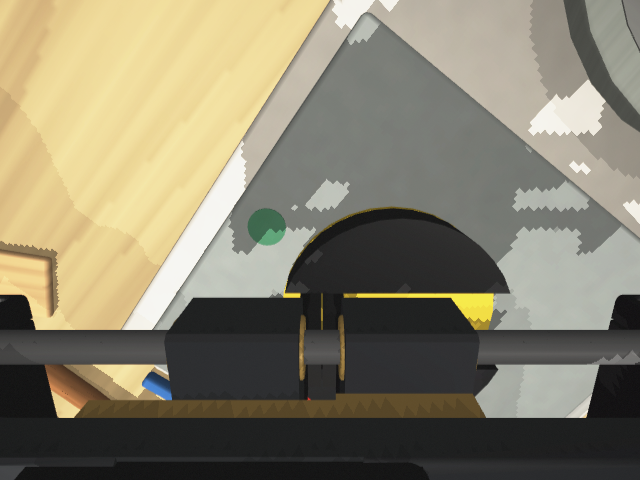

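Request:
{"fn": "jog_arm", "kwargs": {"rows": [[1,0.001,-0.0028,0,0,0,5],[1,0.001,-0.0028,0,0,0,5],[1,0.001,-0.0028,0,0,0,5],[1,0.001,-0.0028,0,0,0,5],[1,0.001,-0.0028,0,0,0,5],[1,0.001,-0.0028,0,0,0,5],[1,0.0008,-0.0028,0,0,0,5],[1,0,0,0,0,0,0]]}}

```text
time_s: 11.92
tool_pos: [0.5789, -0.1035, 0.3106]
tool_rot: [179.9, 0.0, 6.5]
force: [-1.1, -3.8, 0.3]
grip_width: 0.0004
```

Request:
{"fn": "jog_arm", "kwargs": {"rows": [[1,0,-0.001,0,0,0,1],[1,0,0,0,0,0,0]]}}

```text
time_s: 12.08
tool_pos: [0.5788, -0.1033, 0.3106]
tool_rot: [179.9, 0.0, 5.5]
force: [0.1, -4.8, 1.6]
grip_width: 0.0003
```

Request:
{"fn": "jog_arm", "kwargs": {"rows": [[1,0,-0.001,0,0,0,0],[1,0,-0.001,0,0,0,0],[1,0,0,0,0,0,0]]}}

```text
time_s: 12.33
tool_pos: [0.5786, -0.1028, 0.3107]
tool_rot: [179.8, 0.0, 5.5]
force: [0.1, -7.8, 0.2]
grip_width: 0.0007
```

Request:
{"fn": "jog_arm", "kwargs": {"rows": [[1,0,-0.001,0,0,0,0],[1,0,0,0,0,0,0]]}}

```text
time_s: 12.5
tool_pos: [0.5786, -0.1027, 0.3107]
tool_rot: [179.7, -0.0, 5.4]
force: [1.3, -9.1, -0.6]
grip_width: 0.0006
```

Request:
{"fn": "jog_arm", "kwargs": {"rows": [[1,0,-0.002,0,0,0,0],[1,0,-0.002,0,0,0,0],[1,0,0,0,0,0,0],[1,0,0,0,0,0,0]]}}

```text
time_s: 12.83
tool_pos: [0.5783, -0.1017, 0.3108]
tool_rot: [179.5, -0.0, 5.3]
force: [1.9, -15.0, -0.9]
grip_width: 0.0005
```

Request:
{"fn": "jog_arm", "kwargs": {"rows": [[1,0,0.003,0,0,0,0],[1,0,0.003,0,0,0,0],[1,0,0.002,0,0,0,0],[1,0,0.002,0,0,0,0],[1,0,0.002,0,0,0,0],[1,0,0,0,0,0,0]]}}

```text
time_s: 13.33
tool_pos: [0.5795, -0.1063, 0.3107]
tool_rot: [-179.9, -0.0, 5.6]
force: [-0.7, -0.6, 0.2]
grip_width: 0.0004
```

Request:
{"fn": "jog_arm", "kwargs": {"rows": [[1,0,0,-0.005,0,0,0],[1,0,0,-0.01,0,0,0],[1,0,0,-0.02,0,0,0],[1,0,0,-0.025,0,0,0],[1,0,0,-0.025,0,0,0],[1,0.005,0.015,-0.015,0,0,0],[1,0.005,0.02,0,0,0,0],[1,0.005,0.02,0,0,0,0],[1,0.005,0.02,0,0,0,0],[1,0,0.01,0,0,0,0],[1,0,0,0,0,0,0]]}}

```text
time_s: 14.25
tool_pos: [0.6072, -0.1926, 0.411]
tool_rot: [179.9, 0.0, 5.3]
force: [-1.0, -0.3, -0.3]
grip_width: 0.0004
```

```bash
python3 look.py 5
```

```text
[ 36.5908  18.6971 -27.1531  83.8656   8.6114  79.486   14.3611] [ 0.6072 -0.1926  0.411 ] [179.9468   0.0079   5.264 ] 14.25 [-1.0419 -0.2656 -0.2569]
cover_press 0.96 [119.9, 233.6] 0.25626618 [ 0.5391 -0.1159  0.1228]
slot_center 0.64 [119.3, 337.1] 0.25390023 [ 0.6094 -0.109   0.1252]
slot_end 0.68 [123.2, 289.3] 0.25416255 [ 0.5774 -0.1145  0.1257]
yellow 9047 [ 0.6093 -0.109   0.1249] ((0.6049076914787292, -0.10990916192531586), (0.11424605548381805, 0.03824789822101593), 5.701747894287109) [[0.5461673140525818, -0.09655500948429108], [0.5499672293663025, -0.13461367785930634], [0.6636480689048767, -0.12326331436634064], [0.659848153591156, -0.08520464599132538]]
cover pts 54364 [ 0.6417 -0.1102  0.1209] normal [-0.0003  0.0008  1.    ]
```

View pics/wrist5.png

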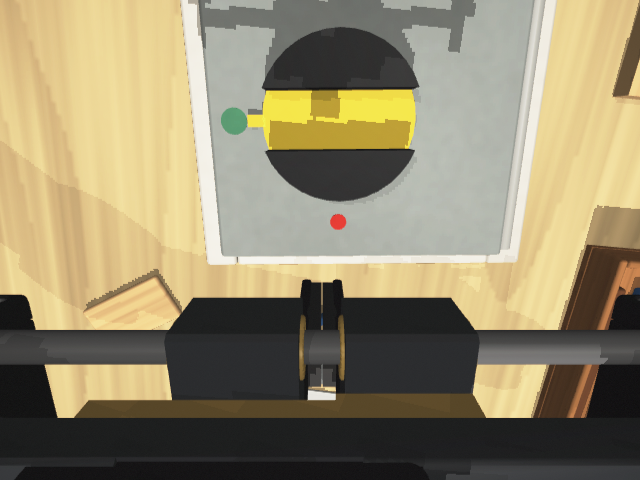

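Request:
{"fn": "jog_arm", "kwargs": {"rows": [[1,0,0.02,-0.02,0,0,0],[1,0,0.02,-0.02,0,0,0],[1,0,0.02,-0.01,0,0,0],[1,0,0,0,0,0,0],[1,0,0,0,0,0,0],[1,0,0,0,0,0,0]]}}

```text
time_s: 14.95
tool_pos: [0.6133, -0.2475, 0.4603]
tool_rot: [-179.9, 0.0, 5.6]
force: [0.5, 0.7, 0.1]
grip_width: 0.0003
```

```bash
python3 - <<'E'
from h import *
im,d=cams.read_camera('scene'); cv2.imwrite('pics/scene1.png',im[:,:,::-1])
a=cv2.imread('pics/scene0.png')
for t in ['bowl','slip_mug','brush','spatula','loop_tool','rib','wood_block']:
    r=landmark_of('scene',t); print(t,[(q['conf'],q['position']) for q in r[:1]])
s=status.get_obs(); print(s['force'],s['joint_velocities'],s['time_s'])
E
```

```text
bowl [(0.81, [223.0, 357.7])]
slip_mug [(0.56, [193.1, 407.7])]
brush [(0.6, [331.8, 175.9])]
spatula [(0.65, [348.8, 153.3])]
loop_tool [(0.73, [337.2, 211.0])]
rib [(0.67, [285.2, 168.9])]
wood_block [(0.98, [203.0, 453.5])]
[-0.3531  0.6026  0.3283] [ 0.1503  0.0173  0.2442 -0.1918  0.0017 -0.016   0.0451] 15.35
```

View pics/scene1.png

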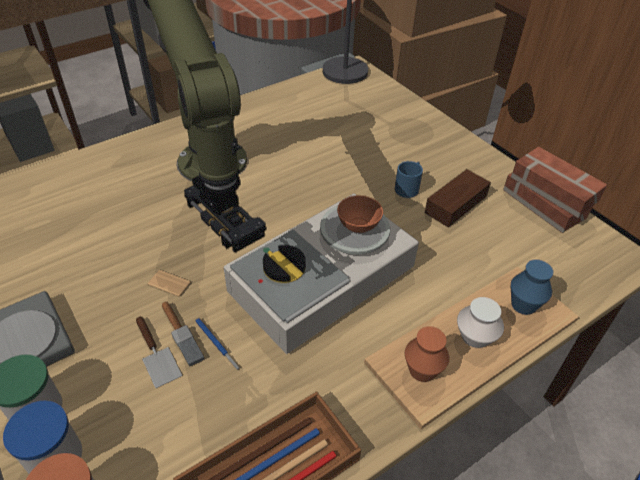

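The scene picture shows the cover flat, the slot turned with the pointer at the green dot (~(266,250)), the bowl (357,215) and the tools where they were, and the hand clear.

```bash
python3 -c "
from cell import env
print(env.sign_off())"
```

```text
the job is handed in; nothing more can be done
None
```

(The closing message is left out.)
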